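# Open the pod box with the sliding lid

### The arm

A 7-joint arm with a two-finger parallel gripper is mounted at the origin on a cart in front of the work surface, level with it; the furniture and walls round the work are solid. World frame = base frame: x ahead of the robot, y to its left, z up, the work surface at z = 0. Lengths are in m, angles in degrees, forces in N, time in s.
With the tool pointing down it reaches from about 0.425 to 0.825 m from the base axis. Payload 3.6 kg.
Tool frame: the origin (TCP) lies on the centre line of the jaws, within the pads' length; the fingertips stand 17 mm ahead of it and the grasp point (between the pads) lies 2 mm behind it; z points along the fingers, y is the line along which they close (so a half turn about z gives the same grasp; the last joint's range is limited). The gripper opens to 93 mm and grips with 3 to 60 N. Pads are 15 mm wide; open, the fingers measure 128 mm over their backs; the gripper's body (75 mm by 188 mm) begins 65 mm behind the grasp point.
Start: joints at [72.966, 35.231, -0.722, 81.555, 0.464, 63.22, -2.315], TCP at [0.174, -0.626, 0.236] pointing down, gripper open.
Joint ranges: [-178.69, 178.69], [-17.37, 117.87], [-77.05, 75.6], [15.02, 138.74], [-78.02, 258.01], [0.78, 113.62], [-162.83, 162.83]. Speed limits (degrees/s): [159.86, 159.86, 180, 180, 180, 180, 180].

### API

Orientations are given as a 3x3 rotation matrix whose columns are the frame's x, y, z axes.
In Python, from plant import env gives the robot as it stands.
- The arm moves only by the shell command python3 -m pendant 'ROWS'. ROWS is JSON, a list of rows, each a list of 3 entries, a list of its own where there are three numbers: the shift along the tool's x, y, z in cm, then the turn, a rotation vector about the tool's x, y, z in degrees, then the finger opening in cm, from 0 to 9.3. In form: [[[x, y, z], [wx, wy, wz], gripper], ...]. A call has 1 to 12 rows; each row is the pose to reach, as a shift and turn from the pose commanded when the call began, along the tool's axes at that moment; what a row does not reach only later rows make up. A row lasts 1/12 s, in which the tool goes at most 41.7 mm and 7.16 degrees, less where a joint would pass 70% of its speed; a pose out of reach is approached as far as the arm can. A call with a gripper value outside its range is refused whole. The fingers move at their own pace and stop on an object; the grip force is fixed at half the most. Time passes only in rows, so rows that repeat a pose let the fingers close. It gives the time, the measured TCP pose, the force, the opening and the grip force at its end, in the units of the state.
- env.read_state(): the state, without advancing time (a new reading comes with each control period).
- env.camera(name): name is "side" or "top" or "wrist"; returns the picture (384x512x3 uint8, red, green, blue); there is no depth.
- env.camera_info(name): a dict with "fx", "fy", "cx", "cy" (pixels), "R" (3x3) and "t" (3): a world point X has camera coordinates R X + t; the wrist camera has in their place "hand_eye" (4x4, takes a point from camera to tool coordinates, whose origin is the TCP and whose axes are the flange's). Camera axes: x right, y down, z forward; pixel columns grow to the right and rows downward; lengths in m; the calibration is good to about 2 mm. A picture is of the moment at which its call begins: read the wrist's pose just before it. camera_info takes no time and is no camera call.
- env.hand_in(): hands the job in; it is judged then, once.
The state is a dict: "t": time; "joints": joint angles; "dq": joint speeds; "effort": joint torques, N m; "tcp_pos": TCP position; "tcp_rot": TCP orientation; "contact_force": force on the tool from outside, world axes, zero at the start; "torque": the same for the moment, N m; "width": finger opening in m; "grasp_force": force on a finger pad.
Only numpy, scipy, OpenCV 4.12 (cv2) and the standard library are available. Lean on these libraries where they do the work, as an engineer would, in place of code of your own. Each camera call takes 0.05 s, during which the arm holds its last target. There are 200 camera calls.

### The job

Open the wooden coffee-pod box: the lid lies sunk between its grooves, so press on it just firmly enough to grip it and slide it out of the open end until it overhangs far enough to be pinched by its two long edges, then pinch it, draw it right out and lay it flat on the chopping board. The lid is thin, so touch down softly and never lean hard on it or wrench it in its grooves; do not let it drop on to the worktop, and leave the box, the board and the jar and tins where they are.

Things in the scene. Friction and masses are not known exactly. Their poses are not given: they have to be found in the camera images.
- lid_center (a point): Centre (half-way up) of the loose lid: a plain flat light wooden plate, 62 mm wide (its x), 150 mm long (y), 5 mm thick (z), about 50 g. Closed, it lies in the grooves of the pod box, axes as the box's, its upper face 7 mm below the top of the box; it slides out along the box's +y. A light press (under about 12 N) slips on it; pressing or knocking with over 25 N, or wrenching it, cracks it.
- pod_box: Pod box of medium wood, 86 mm wide (x), 162 mm long (y, from -85 to +77 mm), 64 mm high, standing fast on the worktop. Origin on the worktop below the closed lid's middle; z up. Its +y end (robot's left) is open above 52 mm. The lid runs on ledges 52 mm high, in grooves 65 mm wide and 7 mm high, under lips 5 mm thick whose inner edges are 50 mm apart: there the lid can be touched from above.
- box_mouth (a point): Middle of the pod box's open end, at the top of its front wall (77 mm along y from the box's origin, 52 mm high); the lid slides out over it, with free space in front. A sprung pad in the groove at y = 0 of the box presses the lid's +x edge with about 7 N, against the other groove wall, so that 2 to 5 N are needed to slide the pressed lid over the first 75 mm and little beyond.
- board_top (a point): Centre of the upper face of the wooden chopping board, which lies loose on the worktop to the left of the pod box: 230 mm along its x, 340 mm along its y, 22 mm thick, 1.1 kg.
- honey_jar: Bystander: jar 61 mm across, 89 mm high, origin at the centre of its underside.
- tomato_tin: Bystander: tin 57 mm across, 72 mm high, origin at the centre of its underside.
- tuna_tin: Bystander: flat tin 86 mm across, 40 mm high, origin at the centre of its underside.
There are look-alikes about, which are no part of the job. There is more than one size of the part that bears lid_center; the job needs the largest.

How it is judged (in metres and radians):
On the way, in this order (a step that is already met when the one before it is completed fails the run):
1. the lid has been slid out of the open end, still in its grooves, by 30 to 110 mm (y of lid_center in the frame of pod_box between 0.03 and 0.11 m and z of lid_center in the frame of pod_box below 0.062 m), for 0.2 s.
2. the lid is held by the fingers, clear of box, board and worktop (y of lid_center in the frame of pod_box above 0.15 m and contact force between the fingers and lid above 1 N and contact force between lid and pod_box below 0.1 N and contact force between lid and cutting_board below 0.1 N and height (world z) of lid_center above 0.035 m), for 0.2 s.
At the end, for the whole second after the job is handed in: The lid lies at rest and flat (within 0.06 rad, top side up) on the chopping board, its centre over the board (within 110 mm along the board's x and 165 mm along its y of the board's centre) and 0 to 6 mm above the board's upper face (x of lid_center in the frame of board_top between -0.11 and 0.11 m and y of lid_center in the frame of board_top between -0.165 and 0.165 m and z of lid_center in the frame of board_top between -0.001 and 0.006 m and angle between lid_center's own z axis and vertical below 0.06 rad and linear speed of lid below 0.02 m/s); the robot touches nothing.
It fails at once if the lid is pressed with more than 25 N before it has come out by 30 mm (contact force between the fingers and lid above 25 N and y of lid_center in the frame of pod_box below 0.03 m).
It fails at once if the lid is pressed or wrenched against the box with more than 50 N (the side load of the pad and the opposite groove wall included) (contact force between lid and pod_box above 50 N).
It fails at once if the lid falls on to the worktop (height (world z) of lid_center below 0.012 m).
It fails at once if the fingers or the arm bear on the box with more than 25 N (contact force between any of the fingers, the arm and pod_box above 25 N).
It fails at once if the chopping board is shifted by more than 30 mm or a bystander by more than 20 mm (distance of board_top from where it was at the start of the episode above 0.03 m or distance of any of honey_jar, tomato_tin, tuna_tin from where it was at the start of the episode above 0.02 m).
It also fails if it takes over 69 s, if anything falls off the work surface, if the arm or the gripper's body presses on something with over 40 N, if the wrist force passes 120 N, or if a joint passes its speed limit or range.

## Working session

There is one attempt and no reset: what is moved stays moved. The work goes in short steps, Python scripts to look and compute and a shell command to move; the robot and the scene stay as the last step left them, time stands still between calls to the robot, and variables do not carry over. Pictures are saved under pics/ and viewed, at most 10 in all, crops included, and the job is handed in when it is done.

```bash
mkdir -p pics; python3 - <<'E'
from plant import env
import cv2,numpy as np
for n in("top","side"):
    im=env.camera(n); cv2.imwrite(f"pics/{n}0.png",im[:,:,::-1]); i=env.camera_info(n); print(n,{k:np.round(v,4).tolist() for k,v in i.items()})
s=env.read_state(); print(s)
print(env.camera_info("wrist"))
E
```

```text
top {'fx': 421.4012, 'fy': 421.4012, 'cx': 254.4722, 'cy': 193.8897, 'R': [[-0.0107, -0.9998, 0.0196], [-0.993, 0.0083, -0.1179], [0.1177, -0.0207, -0.9928]], 't': [-0.0474, 0.5526, 1.2354]}
side {'fx': 358.4794, 'fy': 358.4794, 'cx': 259.0062, 'cy': 185.6722, 'R': [[-0.8806, -0.4737, 0.009], [-0.2476, 0.4439, -0.8612], [0.404, -0.7606, -0.5082]], 't': [0.4458, 0.2194, 0.9327]}
{'t': 0.1, 'joints': array([72.9671494 , 35.28489811, -0.72336606, 81.62874225,  0.46501092,
       63.22042635, -2.31671055]), 'dq': array([ 0.02291085, -0.12293694,  0.09663706, -0.2066904 ,  0.00179576,
       -0.02598346,  0.00083997]), 'effort': array([ 5.65393530e-04, -4.60044158e+01,  2.09811176e-01, -1.66245103e+01,
       -6.11813623e-02,  1.70089735e-02,  1.07932303e-04]), 'tcp_pos': array([ 0.17370088, -0.6256814 ,  0.23460313]), 'tcp_rot': array([[ 9.63550646e-01,  2.67525201e-01, -6.48063853e-04],
       [ 2.67525984e-01, -9.63548144e-01,  2.19586735e-03],
       [-3.69908691e-05, -2.28920332e-03, -9.99997379e-01]]), 'contact_force': array([-0.01933264,  0.18384581,  0.61817267]), 'torque': array([0.01646106, 0.00213751, 0.03011699]), 'grasp_force': 0.0, 'width': 0.09335753196099279}
{'fx': 269.9351600548646, 'fy': 269.9351600548646, 'cx': 253.69867197696132, 'cy': 188.55661101870749, 'hand_eye': array([[ 3.91746824e-04, -9.61996832e-01, -2.73060326e-01,
         7.61321566e-02],
       [ 9.99999890e-01,  3.06193465e-04,  3.55927347e-04,
         3.42296881e-04],
       [-2.58791692e-04, -2.73060435e-01,  9.61996846e-01,
        -1.48668243e-01],
       [ 0.00000000e+00,  0.00000000e+00,  0.00000000e+00,
         1.00000000e+00]])}
```

View pics/top0.png

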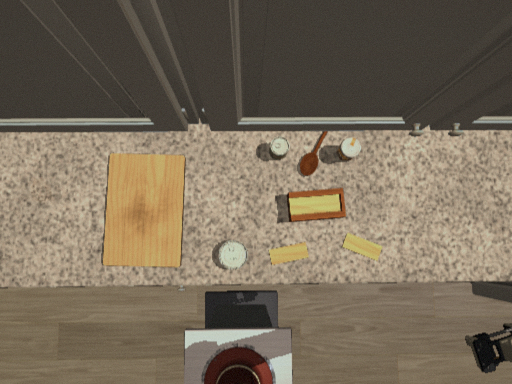

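View pics/side0.png

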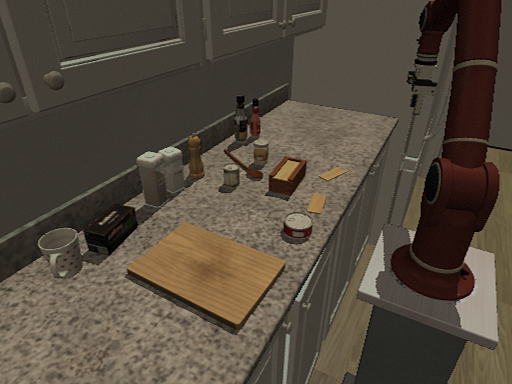

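The top view shows the box (dark brown, about (316,205)) with the light lid in it. The board is at (145,210), the tuna tin at (232,255), and the two upright bystanders at (278,147) and (349,149). Loose look-alike plates lie at (289,253) and (362,246). Next I measure the box and the board.

```bash
cat > h.py <<'E'
from plant import env
import cv2,numpy as np
def cam(n):
    i=env.camera_info(n)
    if n=="wrist":
        s=env.read_state(); H=i["hand_eye"]; Rt=s["tcp_rot"]
        Rw=Rt@H[:3,:3]; c=Rt@H[:3,3]+s["tcp_pos"]
    else: Rw=i["R"].T; c=-Rw@i["t"]
    return i,Rw,c
def ray(C,uv,z):
    i,Rw,c=C; uv=np.atleast_2d(uv)
    d=np.c_[(uv[:,0]-i["cx"])/i["fx"],(uv[:,1]-i["cy"])/i["fy"],np.ones(len(uv))]@Rw.T
    return c+d*((z-c[2])/d[:,2])[:,None]
def blob(m,near):
    cs,_=cv2.findContours(m.astype(np.uint8),cv2.RETR_EXTERNAL,cv2.CHAIN_APPROX_NONE)
    cs=[c for c in cs if cv2.contourArea(c)>100]
    return min(cs,key=lambda c:abs(cv2.pointPolygonTest(c,near,True)) if cv2.pointPolygonTest(c,near,True)<0 else 0)[:,0].astype(float)
def rect(P):
    """centre, dims and long-axis angle(deg) of rect in mm"""
    (x,y),(w,h),a=cv2.minAreaRect((P[:,:2]*1000).astype(np.float32))
    if w<h: w,h,a=h,w,a+90
    return np.round([x,y,w,h,(a+90)%180-90],1)
E
python3 - <<'E'
from h import *
im=cv2.imread("pics/top0.png"); hsv=cv2.cvtColor(im,cv2.COLOR_BGR2HSV)
for p in [(316,207),(316,190),(292,210),(316,218),(289,253),(145,230),(345,205),(200,200)]: print(p,hsv[p[1],p[0]])
C=cam("top")
H,S,V=cv2.split(hsv)
lid=(H>20)&(H<35)&(S>90)&(V>100)
box=((H<19)|(H>170))&(S>120)&(V>30)
for n,m,p,z in[("lid",lid,(316,207),.057),("box",box|lid,(316,207),.064),("lidA",lid,(289,253),.005),("lidB",lid,(362,246),.005),("board",(S>90)&(V>80),(145,230),.022)]:
    try:
        b=blob(m,p); print(n,b.min(0),b.max(0),rect(ray(C,b,z)))
    except Exception as e: print(n,e)
for n,p,z in[("tuna",(232,255),.04),("j1",(279,146),.08),("j2",(349,149),.08)]: print(n,ray(C,p,z))
E
```

```text
(316, 207) [ 28 107 196]
(316, 190) [ 11 142 133]
(292, 210) [ 26 111 197]
(316, 218) [ 13 182 151]
(289, 253) [ 22 129 195]
(145, 230) [ 16 141 185]
(345, 205) [ 17  61 168]
(200, 200) [ 18  56 187]
lid [289. 194.] [339. 214.] [ 517.7 -228.5  147.3   49.4  -85.4]
box [287. 188.] [345. 221.] [ 515.7 -232.1  167.5   86.7  -85.6]
lidA [269. 244.] [308. 262.] [ 373.7 -154.   113.7   48.2  -79.4]
lidB [342. 233.] [381. 260.] [ 392.4 -378.8  114.    48.5   68.6]
board [102. 153.] [185. 267.] [510.5 279.1 340.2 232.8  -1.9]
tuna [[0.370889   0.01549996 0.04      ]]
j1 [[ 0.68776536 -0.12536855  0.08      ]]
j2 [[ 0.67747427 -0.33189796  0.08      ]]
```

The board is 340×233 mm at (510,279) mm and matches its given size. The closed lid is at (518,−229) mm with the box's yaw near +4.5°. I'll fly over the lid and look with the wrist camera.

```bash
python3 -m pendant '[[[4,-2.6,0],[0,0,-7],0],[[8,-5.2,0],[0,0,-14],0],[[12,-7.9,0],[0,0,-21],0],[[15.9,-10.5,0],[0,0,-28],0],[[19.9,-13.2,0],[0,0,-35],0],[[23.9,-15.8,0],[0,0,-42],0],[[27.8,-18.5,0],[0,0,-49],0],[[31.8,-21.1,0],[0,0,-56],0],[[35.5,-23.7,0],[0,0,-63],0],[[38.9,-26,0],[0,0,-70],0],[[42,-27.9,0],[0,0,-76],0],[[43.8,-29,0],[0,0,-79],0]]'
python3 -m pendant '[[[0,0,0],[0,0,0],0],[[0,0,0],[0,0,0],0],[[0,0,0],[0,0,0],0]]'
python3 - <<'E'
from h import *
C=cam("wrist"); im=env.camera("wrist")[:,:,::-1]; cv2.imwrite("pics/w1.png",im)
import pickle; pickle.dump(C,open("C1.pkl","wb"))
s=env.read_state(); print(s["t"],s["tcp_pos"],s["tcp_rot"],s["contact_force"])
E
```

```text
t: 1.1
tcp_pos: [0.5019, -0.247, 0.2354]
tcp_rot: [[-0.083, 0.997, -0.001], [0.997, 0.083, 0.0], [0.0, -0.001, -1.0]]
contact_force: [0.0, -0.8, 0.6]
width: 0.0177
grasp_force: 0.0
t: 1.35
tcp_pos: [0.5007, -0.2491, 0.2351]
tcp_rot: [[-0.078, 0.997, -0.002], [0.997, 0.078, -0.0], [-0.0, -0.002, -1.0]]
contact_force: [-0.3, -0.6, -0.1]
width: 0.0013
grasp_force: 0.0
1.4 [ 0.5001771 -0.2500648  0.2351369] [[-7.61123467e-02  9.97097382e-01 -1.92923721e-03]
 [ 9.97099053e-01  7.61109779e-02 -7.73382251e-04]
 [-6.24301287e-04 -1.98250453e-03 -9.99997840e-01]] [ 0.43762941 -0.85372405  0.01922995]
```

View pics/w1.png

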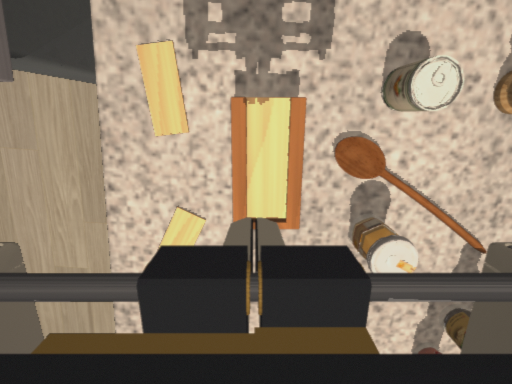

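The wrist view shows the box at columns 232–305, with its open end at row 97 (top). The visible lid strip runs over columns 247–290, and the closed fingers are at (254,230). Now the fit.

```bash
python3 - <<'E'
from h import *
import pickle
C=pickle.load(open("C1.pkl","rb")); im=cv2.imread("pics/w1.png"); hsv=cv2.cvtColor(im,cv2.COLOR_BGR2HSV)
H,S,V=[a.astype(int) for a in cv2.split(hsv)]
def edges(r):
    m=((H[r]<17)|(H[r]>170))&(S[r]>140)&(V[r]>40); l=(H[r]>=18)&(H[r]<40)&(S[r]>80)
    c=np.where(m[225:315])[0]+225; d=np.where(l[236:300])[0]+236
    return c.min(),c.max()+1,d.min(),d.max()+1
L=[]
for r in range(110,206,12):
    e=edges(r); P=[ray(C,(e[k]-.5,r),z)[0,:2]*1000 for k,z in((0,.064),(1,.064),(2,.064),(3,.064))]
    L.append(P); print(r,e,np.round(P,1).tolist())
L=np.array(L)
for k in range(4):
    vx,vy,x,y=cv2.fitLine(L[:,k].astype(np.float32),cv2.DIST_HUBER,0,.01,.01).ravel(); print(k,"yaw",np.degrees(np.arctan2(-vx*np.sign(vy),abs(vy))),"x at y=-230:",x+vx/vy*(-230-y))
for c in(238,250,270,285,298):
    col=[(int(H[r,c]),int(S[r,c]),int(V[r,c])) for r in range(91,104)]; print(c,col)
print("mouth cand",ray(C,(268,97),.057),ray(C,(268,97),.064))
E
```

```text
110 (np.int64(232), np.int64(305), np.int64(247), np.int64(290)) [[469.5, -173.8], [552.3, -167.2], [486.6, -172.4], [535.3, -168.6]]
122 (np.int64(232), np.int64(305), np.int64(247), np.int64(290)) [[470.3, -187.0], [554.0, -180.4], [487.5, -185.7], [536.8, -181.8]]
134 (np.int64(232), np.int64(304), np.int64(247), np.int64(290)) [[471.1, -200.6], [554.6, -194.0], [488.5, -199.2], [538.4, -195.3]]
146 (np.int64(232), np.int64(303), np.int64(247), np.int64(289)) [[471.8, -214.5], [555.3, -207.9], [489.5, -213.1], [538.8, -209.2]]
158 (np.int64(232), np.int64(303), np.int64(247), np.int64(289)) [[472.6, -228.7], [557.1, -222.0], [490.5, -227.3], [540.4, -223.3]]
170 (np.int64(233), np.int64(302), np.int64(247), np.int64(288)) [[474.7, -243.2], [557.7, -236.6], [491.5, -241.9], [540.9, -238.0]]
182 (np.int64(233), np.int64(301), np.int64(248), np.int64(288)) [[475.5, -258.1], [558.4, -251.6], [493.8, -256.7], [542.6, -252.8]]
194 (np.int64(233), np.int64(301), np.int64(247), np.int64(287)) [[476.4, -273.5], [560.4, -266.8], [493.7, -272.1], [543.1, -268.2]]
0 yaw 4.100583 x at y=-230: 
[... 543 characters left out ...]
16, 50, 127), (16, 53, 130), (16, 53, 131), (15, 54, 133), (16, 54, 133), (15, 60, 135), (17, 110, 170), (24, 109, 220), (24, 110, 225), (24, 110, 225), (24, 109, 226), (24, 109, 226), (24, 111, 226)]
285 [(15, 51, 120), (15, 51, 119), (16, 49, 120), (14, 53, 121), (16, 52, 122), (14, 63, 129), (18, 110, 169), (28, 100, 220), (28, 99, 225), (27, 98, 226), (27, 98, 226), (28, 98, 226), (27, 98, 226)]
298 [(14, 51, 135), (16, 53, 140), (15, 55, 145), (15, 54, 157), (15, 56, 202), (15, 60, 201), (12, 120, 157), (12, 162, 178), (13, 167, 182), (12, 167, 182), (12, 166, 183), (12, 166, 183), (12, 167, 183)]
mouth cand [[ 0.5099464  -0.15617914  0.057     ]] [[ 0.50962837 -0.15654921  0.064     ]]
```

```bash
python3 -m pendant '[[[-1.1,0.9,2],[0,0,0],0],[[-2.2,1.7,5],[0,0,0],0],[[-2.2,1.7,8],[0,0,0],0],[[-2.2,1.7,11],[0,0,0],0],[[-2.2,1.7,13],[0,0,0],0],[[-2.2,1.7,14],[0,0,0],0],[[-2.2,1.7,14.3],[0,0,0],0],[[-2.2,1.7,14.5],[0,0,0],0],[[-2.2,1.7,14.5],[0,0,0],0],[[-2.2,1.7,14.5],[0,0,0],0]]'
python3 - <<'E'
from h import *
C=cam("wrist"); im=env.camera("wrist")[:,:,::-1]; cv2.imwrite("pics/w2.png",im)
s=env.read_state(); print(s["t"],s["tcp_pos"],s["tcp_rot"],s["contact_force"])
E
```

```text
t: 2.23
tcp_pos: [0.5209, -0.2697, 0.0921]
tcp_rot: [[-0.078, 0.997, 0.003], [0.997, 0.078, -0.001], [-0.001, 0.002, -1.0]]
contact_force: [0.3, 0.3, 0.7]
width: 0.0003
grasp_force: 0.0
2.2833 [ 0.52096298 -0.26962287  0.09215659] [[-0.07841521  0.9969172   0.00267253]
 [ 0.99691967  0.07841886 -0.00128825]
 [-0.00149386  0.00256328 -0.9999956 ]] [-0.58274063  0.12636165  0.15870388]
```

View pics/w2.png

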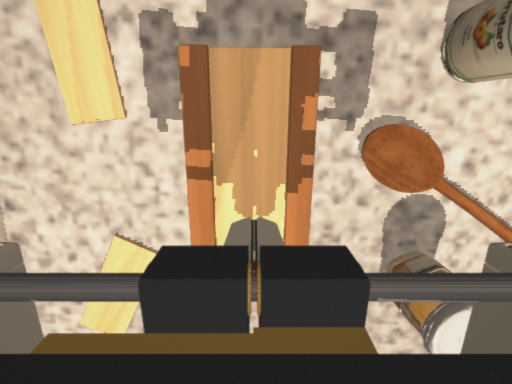

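The fingers (centre at column 254) are inside the lip slot, about 2 mm right of its middle (near 250). I'll shift −2 mm in y and descend softly.

```bash
python3 -m pendant '[[[0,-0.1,0.4],[0,0,0],0],[[0,-0.2,0.8],[0,0,0],0],[[0,-0.2,1.1],[0,0,0],0],[[0,-0.2,1.3],[0,0,0],0],[[0,-0.2,1.4],[0,0,0],0],[[0,-0.2,1.4],[0,0,0],0],[[0,-0.2,1.4],[0,0,0],0]]'
python3 -m pendant '[[[0,0,0.05],[0,0,0],0],[[0,0,0.1],[0,0,0],0],[[0,0,0.1],[0,0,0],0]]'
python3 -m pendant '[[[0,0,0.05],[0,0,0],0],[[0,0,0.1],[0,0,0],0],[[0,0,0.1],[0,0,0],0]]'
```

```text
t: 2.87
tcp_pos: [0.5182, -0.2692, 0.0766]
tcp_rot: [[-0.079, 0.997, 0.0], [0.997, 0.079, 0.0], [0.0, 0.0, -1.0]]
contact_force: [0.1, 0.4, 0.8]
width: 0.0
grasp_force: 0.0
t: 3.12
tcp_pos: [0.5181, -0.2693, 0.0757]
tcp_rot: [[-0.079, 0.997, 0.0], [0.997, 0.079, 0.0], [0.0, 0.0, -1.0]]
contact_force: [0.6, 0.1, -0.2]
width: 0.0004
grasp_force: 0.0
t: 3.37
tcp_pos: [0.518, -0.2692, 0.0746]
tcp_rot: [[-0.079, 0.997, -0.0], [0.997, 0.079, 0.0], [0.0, -0.0, -1.0]]
contact_force: [-0.0, 0.0, -0.1]
width: 0.0006
grasp_force: 0.0
```

```bash
python3 -m pendant '[[[0,0,0.05],[0,0,0],0],[[0,0,0.05],[0,0,0],0]]'
python3 -m pendant '[[[0,0,0.05],[0,0,0],0],[[0,0,0.05],[0,0,0],0]]'
```

```text
t: 3.53
tcp_pos: [0.5181, -0.2693, 0.0744]
tcp_rot: [[-0.079, 0.997, 0.0], [0.997, 0.079, -0.0], [-0.0, 0.0, -1.0]]
contact_force: [-0.8, 0.3, 1.7]
width: 0.0004
grasp_force: 1.0
t: 3.7
tcp_pos: [0.5182, -0.2693, 0.0744]
tcp_rot: [[-0.079, 0.997, 0.0], [0.997, 0.079, -0.0], [-0.0, 0.0, -1.0]]
contact_force: [-1.4, 0.9, 4.8]
width: 0.0004
grasp_force: 2.6
```

```bash
python3 -m pendant '[[[0,0,0.05],[0,0,0],0],[[0,0,0.1],[0,0,0],0],[[0,0,0.1],[0,0,0],0]]'
python3 -m pendant '[[[0,0,0.05],[0,0,0],0],[[0,0,0.1],[0,0,0],0],[[0,0,0.1],[0,0,0],0]]'
```

```text
t: 3.95
tcp_pos: [0.5182, -0.2692, 0.0744]
tcp_rot: [[-0.079, 0.997, 0.0], [0.997, 0.079, -0.001], [-0.001, 0.0, -1.0]]
contact_force: [-3.3, 0.7, 10.3]
width: 0.0003
grasp_force: 5.3
t: 4.2
tcp_pos: [0.5182, -0.2693, 0.0743]
tcp_rot: [[-0.079, 0.997, 0.0], [0.997, 0.079, -0.001], [-0.001, 0.0, -1.0]]
contact_force: [-5.4, 1.0, 15.7]
width: 0.0002
grasp_force: 8.0
```

```bash
python3 -m pendant '[[[0,-0.05,0.02],[0,0,0],0],[[0,-0.1,0.03],[0,0,0],0],[[0,-0.1,0.03],[0,0,0],0]]'
python3 -m pendant '[[[0.1,0,0],[0,0,0],0],[[0.2,0,0],[0,0,0],0],[[0.3,0,0],[0,0,0],0],[[0.4,0,0],[0,0,0],0]]'
```

```text
t: 4.45
tcp_pos: [0.5181, -0.2693, 0.0743]
tcp_rot: [[-0.079, 0.997, 0.002], [0.997, 0.079, -0.001], [-0.002, 0.002, -1.0]]
contact_force: [-3.6, 1.9, 16.7]
width: 0.0008
grasp_force: 8.0
t: 4.78
tcp_pos: [0.5181, -0.2689, 0.0743]
tcp_rot: [[-0.077, 0.997, 0.004], [0.997, 0.077, -0.006], [-0.007, 0.004, -1.0]]
contact_force: [-2.0, -4.2, 13.0]
width: 0.0006
grasp_force: 6.6
```

```bash
python3 -m pendant '[[[0,0,0.05],[0,0,0],0],[[0,0,0.1],[0,0,0],0],[[0.1,0,0.1],[0,0,0],0],[[0.2,0,0.1],[0,0,0],0]]'
python3 -m pendant '[[[0.1,0,0],[0,0,0],0],[[0.2,0,0.02],[0,0,0],0],[[0.3,0,0.02],[0,0,0],0],[[0.4,0,0.04],[0,0,0],0]]'
```

```text
t: 5.12
tcp_pos: [0.518, -0.2681, 0.0743]
tcp_rot: [[-0.076, 0.997, 0.005], [0.997, 0.076, -0.008], [-0.009, 0.004, -1.0]]
contact_force: [-4.1, -4.3, 18.3]
width: 0.0004
grasp_force: 9.1
t: 5.45
tcp_pos: [0.5178, -0.2646, 0.0743]
tcp_rot: [[-0.076, 0.997, 0.005], [0.997, 0.076, -0.009], [-0.009, 0.004, -1.0]]
contact_force: [-4.6, -3.8, 21.2]
width: 0.0004
grasp_force: 10.7
```

```bash
python3 -m pendant '[[[0.15,-0.03,-0.03],[0,0,0],0],[[0.3,-0.05,-0.03],[0,0,0],0],[[0.45,-0.05,-0.03],[0,0,0],0],[[0.6,-0.05,-0.03],[0,0,0],0],[[0.75,-0.05,-0.03],[0,0,0],0],[[0.9,-0.05,-0.03],[0,0,0],0]]'
python3 - <<'E'
from h import *
im=env.camera("wrist")[:,:,::-1]; cv2.imwrite("pics/w3.png",im[20:260,130:380])
E
```

```text
t: 5.95
tcp_pos: [0.517, -0.2554, 0.0743]
tcp_rot: [[-0.076, 0.997, 0.006], [0.997, 0.076, -0.009], [-0.009, 0.005, -1.0]]
contact_force: [-3.3, -4.9, 18.0]
width: 0.0004
grasp_force: 9.2
```

View pics/w3.png

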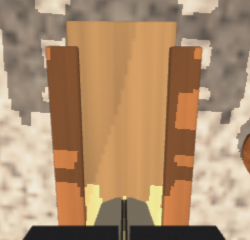

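The lid has followed the fingers: its front edge stands at crop row 22, with the lip ends at row 46. I'll keep sliding.

```bash
python3 -m pendant '[[[0.2,0,0],[0,0,0],0],[[0.4,0,0],[0,0,0],0],[[0.6,0,0],[0,0,0],0],[[0.8,0,0],[0,0,0],0],[[1.0,0,0],[0,0,0],0],[[1.2,0,0],[0,0,0],0],[[1.4,0,0],[0,0,0],0],[[1.6,0,0],[0,0,0],0]]'
```

```text
t: 6.67
tcp_pos: [0.5158, -0.2394, 0.0743]
tcp_rot: [[-0.076, 0.997, 0.006], [0.997, 0.076, -0.009], [-0.009, 0.005, -1.0]]
contact_force: [-2.9, -4.7, 18.9]
width: 0.0002
grasp_force: 9.5
```

```bash
python3 -m pendant '[[[0.2,0,0],[0,0,0],0],[[0.4,0,0],[0,0,0],0],[[0.6,0,0],[0,0,0],0],[[0.8,0,0],[0,0,0],0],[[1.0,0,0],[0,0,0],0],[[1.2,0,0],[0,0,0],0],[[1.4,0,0],[0,0,0],0],[[1.6,0,0],[0,0,0],0]]'
```

```text
t: 7.33
tcp_pos: [0.5147, -0.2234, 0.0743]
tcp_rot: [[-0.076, 0.997, 0.006], [0.997, 0.076, -0.008], [-0.009, 0.005, -1.0]]
contact_force: [-3.9, -4.4, 19.8]
width: 0.0004
grasp_force: 9.8
```

```bash
python3 -m pendant '[[[0.25,-0.03,0],[0,0,0],0],[[0.5,-0.06,0],[0,0,0],0],[[0.75,-0.06,0],[0,0,0],0],[[1.0,-0.06,0],[0,0,0],0],[[1.25,-0.06,0],[0,0,0],0],[[1.5,-0.06,0],[0,0,0],0],[[1.75,-0.06,0],[0,0,0],0],[[2.0,-0.06,0],[0,0,0],0],[[2.25,-0.06,0],[0,0,0],0],[[2.5,-0.06,0],[0,0,0],0],[[2.7,-0.06,0],[0,0,0],0],[[2.7,-0.06,0],[0,0,0],0]]'
```

```text
t: 8.33
tcp_pos: [0.5135, -0.1941, 0.0743]
tcp_rot: [[-0.078, 0.997, 0.009], [0.997, 0.078, -0.005], [-0.006, 0.009, -1.0]]
contact_force: [-0.6, -1.0, 18.9]
width: 0.0001
grasp_force: 9.7
```

```bash
python3 -m pendant '[[[0,0,-0.3],[0,0,0],0],[[0,0,-1],[0,0,0],0],[[0,0,-3],[0,0,0],9.3],[[0,0,-6],[0,0,0],9.3],[[0,0,-9],[0,0,0],9.3],[[0,0,-11],[0,0,0],9.3],[[0,0,-12],[0,0,0],9.3],[[0,0,-12],[0,0,0],9.3],[[0,0,-12],[0,0,0],9.3],[[0,0,-12],[0,0,0],9.3]]'
python3 - <<'E'
from h import *
import pickle
C=cam("wrist"); im=env.camera("wrist")[:,:,::-1]; cv2.imwrite("pics/w4.png",im)
pickle.dump(C,open("C4.pkl","wb"))
s=env.read_state(); print(s["tcp_pos"],s["tcp_rot"])
hsv=cv2.cvtColor(np.ascontiguousarray(im),cv2.COLOR_BGR2HSV); H,S,V=cv2.split(hsv)
for r in(30,40,60,70,80,90,100): print(r,[tuple(int(v) for v in hsv[r,c]) for c in (210,225,250,265,280)])
E
```

```text
t: 9.17
tcp_pos: [0.5087, -0.1915, 0.1886]
tcp_rot: [[-0.079, 0.997, -0.003], [0.997, 0.079, 0.001], [0.001, -0.003, -1.0]]
contact_force: [-0.0, 0.3, -0.8]
width: 0.0489
grasp_force: 0.0
[ 0.50869224 -0.19142659  0.18851548] [[-0.07884782  0.99688047 -0.00351539]
 [ 0.9968855   0.07885263  0.00125009]
 [ 0.00152339 -0.00340587 -0.99999304]]
30 [(15, 54, 185), (14, 52, 117), (16, 50, 123), (16, 54, 128), (15, 56, 183)]
40 [(16, 55, 130), (16, 52, 128), (16, 51, 125), (14, 51, 111), (14, 51, 115)]
60 [(15, 51, 119), (14, 51, 105), (15, 56, 110), (16, 54, 133), (14, 50, 107)]
70 [(18, 50, 223), (15, 53, 125), (16, 53, 110), (14, 51, 106), (15, 55, 131)]
80 [(14, 57, 206), (15, 133, 171), (24, 108, 227), (28, 97, 227), (27, 101, 227)]
90 [(15, 56, 204), (15, 129, 166), (15, 133, 174), (16, 135, 192), (15, 134, 185)]
100 [(15, 55, 199), (16, 118, 167), (24, 110, 227), (29, 95, 227), (27, 100, 227)]
```

View pics/w4.png

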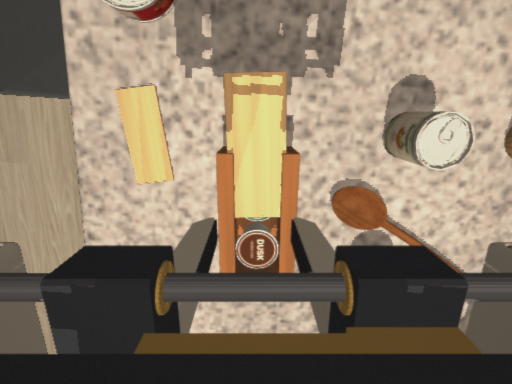

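The lid's front edge is at row 73, its tail at row 218, and the mouth at row 150. The overhanging part spans columns 224–288. I'll measure it for the pinch.

```bash
python3 - <<'E'
from h import *
import pickle
C=pickle.load(open("C4.pkl","rb")); hsv=cv2.cvtColor(cv2.imread("pics/w4.png"),cv2.COLOR_BGR2HSV); S=hsv[:,:,1]
L=[]
for r in range(84,144,6):
    c=np.where(S[r,205:310]>85)[0]+205; e=c.min(),c.max()+1
    L.append([ray(C,(x-.5,r),.057)[0,:2]*1000 for x in e]); print(r,e,end=' ')
L=np.array(L);print(np.round(np.linalg.norm(L[:,1]-L[:,0],axis=1),1))
m=L.mean(1); vx,vy,x,y=cv2.fitLine(m.astype(np.float32),cv2.DIST_HUBER,0,.01,.01).ravel(); k=vx/vy
print("yaw",np.degrees(np.arctan(-k)))
r=np.where(S[60:100,255]>85)[0].min()+60
f=ray(C,(255,r-.5),.057)[0,:2]*1000; t=ray(C,(258,217),.057)[0,:2]*1000
cl=lambda Y:np.array([x+k*(Y-y),Y])
b=np.array([-.0758,.9971]); bo=np.array([515.6,-231])
print("front",f,"tail",t,"len",np.linalg.norm(f-t),"front y in box",(f-bo)@b)
g=cl(f[1]-50); print("grasp pt",g,"box y",(g-bo)@b)
s=env.read_state(); R=s["tcp_rot"]; d=np.append(g/1000,.0645)-s["tcp_pos"]; print("tool shift cm",R.T@d*100,"tool yaw",np.degrees(np.arctan2(-R[0,0],R[1,0])),s["tcp_pos"])
E
```

```text
84 (np.int64(224), np.int64(287)) 90 (np.int64(224), np.int64(287)) 96 (np.int64(225), np.int64(287)) 102 (np.int64(225), np.int64(287)) 108 (np.int64(225), np.int64(287)) 114 (np.int64(225), np.int64(287)) 120 (np.int64(225), np.int64(287)) 126 (np.int64(226), np.int64(287)) 132 (np.int64(226), np.int64(287)) 138 (np.int64(226), np.int64(287)) [61.3 61.6 61.  61.4 61.7 62.1 62.4 61.8 62.2 62.5]
yaw 5.762293
front [500.89446016 -78.6537768 ] tail [ 516.29023209 -227.77766879] len 149.9165266298031 front y in box 153.0190990774239
grasp pt [ 505.75168907 -128.6537768 ] box y 102.795921126098
tool shift cm [ 6.26202356  0.24408089 12.41034297] tool yaw 4.5223470026368275 [ 0.50869224 -0.19142659  0.18851548]
```

```bash
python3 -m pendant '[[[2,0.1,2],[0,0,-0.7],9.3],[[4,0.2,4],[0,0,-0.7],9.3],[[5.5,0.24,6],[0,0,-0.7],9.3],[[6.3,0.24,8],[0,0,-0.7],9.3],[[6.3,0.24,8.8],[0,0,-0.7],9.3],[[6.3,0.24,9],[0,0,-0.7],9.3],[[6.3,0.24,9],[0,0,-0.7],9.3],[[6.3,0.24,9],[0,0,-0.7],9.3],[[6.3,0.24,9],[0,0,-0.7],9.3]]'
```

```text
t: 9.97
tcp_pos: [0.508, -0.1298, 0.1011]
tcp_rot: [[-0.089, 0.996, 0.002], [0.996, 0.089, -0.001], [-0.001, 0.002, -1.0]]
contact_force: [0.5, 0.4, -0.1]
width: 0.0927
grasp_force: 0.0
```

```bash
python3 -m pendant '[[[0,-0.1,1],[0,0,0],9.3],[[0,-0.2,2],[0,0,0],9.3],[[0,-0.22,3],[0,0,0],9.3],[[0,-0.22,3.4],[0,0,0],9.3],[[0,-0.22,3.5],[0,0,0],9.3],[[0,-0.22,3.5],[0,0,0],9.3],[[0,-0.22,3.5],[0,0,0],9.3],[[0,-0.22,3.5],[0,0,0],9.3]]'
python3 - <<'E'
from h import *
im=env.camera("wrist")[:,:,::-1]; cv2.imwrite("pics/w5.png",im)
E
```

```text
t: 10.63
tcp_pos: [0.5054, -0.1288, 0.0656]
tcp_rot: [[-0.091, 0.996, 0.001], [0.996, 0.091, -0.0], [-0.0, 0.001, -1.0]]
contact_force: [0.1, 0.3, -0.1]
width: 0.0932
grasp_force: 0.0
```

View pics/w5.png

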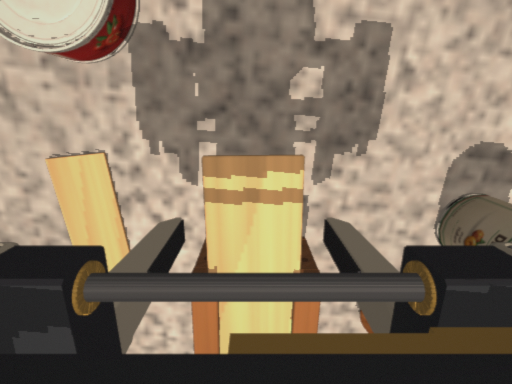

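The lid (columns 203–305) sits centred between the fingers (184–325). Closing in steps.

```bash
python3 -m pendant '[[[0,0,0],[0,0,0],7.5],[[0,0,0],[0,0,0],6.8],[[0,0,0],[0,0,0],6.5],[[0,0,0],[0,0,0],6.5],[[0,0,0],[0,0,0],6.3],[[0,0,0],[0,0,0],6.2]]'
python3 -m pendant '[[[0,0,0],[0,0,0],6.1],[[0,0,0],[0,0,0],6.0],[[0,0,0],[0,0,0],5.8],[[0,0,0],[0,0,0],5.5],[[0,0,0],[0,0,0],5.5]]'
```

```text
t: 11.18
tcp_pos: [0.5051, -0.1289, 0.0653]
tcp_rot: [[-0.091, 0.996, 0.0], [0.996, 0.091, 0.0], [0.0, 0.0, -1.0]]
contact_force: [0.6, 0.1, 0.3]
width: 0.063
grasp_force: 0.0
t: 11.6
tcp_pos: [0.5052, -0.1288, 0.0653]
tcp_rot: [[-0.091, 0.996, 0.0], [0.996, 0.091, 0.0], [0.0, 0.0, -1.0]]
contact_force: [0.8, -0.1, -0.4]
width: 0.0612
grasp_force: 30.0
```

```bash
python3 -m pendant '[[[0.4,0,0],[0,0,0],5.5],[[0.9,0.01,0],[0,0,0],5.5],[[1.4,0.02,0],[0,0,0],5.5],[[2,0.03,0],[0,0,0],5.5]]'
python3 -m pendant '[[[0.7,0.01,0],[0,0,0],5.5],[[1.5,0.02,0],[0,0,0],5.5],[[2.3,0.03,0],[0,0,0],5.5],[[3.1,0.04,0],[0,0,0],5.5],[[3.9,0.06,0],[0,0,0],5.5],[[4.7,0.07,0],[0,0,0],5.5],[[5.5,0.08,0],[0,0,0],5.5],[[6.3,0.09,0],[0,0,0],5.5],[[7.1,0.1,0],[0,0,0],5.5],[[7.9,0.1,0],[0,0,0],5.5],[[8.4,0.1,0],[0,0,0],5.5],[[8.4,0.1,0],[0,0,0],5.5]]'
```

```text
t: 11.93
tcp_pos: [0.5032, -0.1083, 0.0652]
tcp_rot: [[-0.091, 0.996, -0.001], [0.996, 0.091, 0.0], [0.0, -0.001, -1.0]]
contact_force: [-0.6, -0.1, -0.8]
width: 0.0615
grasp_force: 30.0
t: 12.93
tcp_pos: [0.4969, -0.0234, 0.0654]
tcp_rot: [[-0.093, 0.996, 0.0], [0.996, 0.093, 0.001], [0.001, 0.0, -1.0]]
contact_force: [0.3, -0.3, -0.6]
width: 0.0614
grasp_force: 30.0
```

```bash
python3 -m pendant '[[[0,0,-0.2],[0,0,0],5.5],[[0,0,-0.8],[0,0,0],5.5],[[0.5,0,-2],[0,0,0],5.5],[[2,0.2,-3.5],[0,0,0],5.5],[[4,0.5,-4.7],[0,0,0],5.5],[[6.5,0.8,-5],[0,0,0],5.5],[[9,1.1,-5],[0,0,0],5.5],[[11.5,1.4,-5],[0,0,0],5.5],[[14,1.7,-5],[0,0,0],5.5],[[16.5,2,-5],[0,0,0],5.5],[[19,2.3,-5],[0,0,0],5.5],[[21,2.5,-5],[0,0,0],5.5]]'
python3 -m pendant '[[[2,0.2,0],[0,0,0],5.5],[[4,0.4,0],[0,0,0],5.5],[[6,0.7,0],[0,0,0],5.5],[[8,0.9,0],[0,0,0],5.5],[[9.5,1.1,0],[0,0,0],5.5],[[10.3,1.2,0],[0,0,0],5.5],[[10.6,1.25,0],[0,0,0],5.5],[[10.6,1.25,0],[0,0,0],5.5],[[10.6,1.25,0],[0,0,0],5.5],[[10.6,1.25,0],[0,0,0],5.5]]'
python3 - <<'E'
from h import *
im=env.camera("side")[:,:,::-1]; cv2.imwrite("pics/s6.png",im[150:384,80:400])
E
```

```text
t: 13.93
tcp_pos: [0.503, 0.1879, 0.116]
tcp_rot: [[-0.091, 0.996, 0.001], [0.996, 0.091, 0.001], [0.001, 0.001, -1.0]]
contact_force: [0.3, -0.3, -0.7]
width: 0.0614
grasp_force: 30.0
t: 14.77
tcp_pos: [0.5059, 0.2911, 0.1152]
tcp_rot: [[-0.089, 0.996, -0.0], [0.996, 0.089, -0.002], [-0.002, -0.0, -1.0]]
contact_force: [-0.3, -0.7, 0.3]
width: 0.0613
grasp_force: 30.0
```

View pics/s6.png

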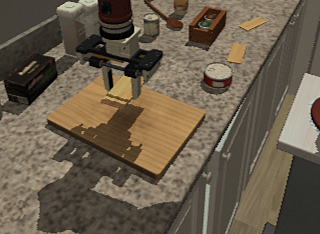

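The lid is held over the board at crop (122,90), and the box stands open at (207,28). Lowering now.

```bash
python3 -m pendant '[[[0,0,1],[0,0,0],5.5],[[0,0,2.5],[0,0,0],5.5],[[0,0,4],[0,0,0],5.5],[[0,0,5.5],[0,0,0],5.5],[[0,0,6.5],[0,0,0],5.5],[[0,0,6.9],[0,0,0],5.5],[[0,0,7.0],[0,0,0],5.5],[[0,0,7.0],[0,0,0],5.5],[[0,0,7.0],[0,0,0],5.5]]'
python3 -m pendant '[[[0,0,0.1],[0,0,0],5.5],[[0,0,0.2],[0,0,0],5.5],[[0,0,0.3],[0,0,0],5.5],[[0,0,0.4],[0,0,0],5.5],[[0,0,0.4],[0,0,0],5.5]]'
```

```text
t: 15.57
tcp_pos: [0.506, 0.2933, 0.0459]
tcp_rot: [[-0.091, 0.996, 0.001], [0.996, 0.091, 0.001], [0.001, 0.001, -1.0]]
contact_force: [-0.3, 0.6, -0.5]
width: 0.0607
grasp_force: 30.0
t: 15.98
tcp_pos: [0.5055, 0.2928, 0.0412]
tcp_rot: [[-0.091, 0.996, -0.0], [0.996, 0.091, -0.0], [-0.0, -0.0, -1.0]]
contact_force: [-0.3, 0.2, -0.6]
width: 0.0612
grasp_force: 30.0
```

```bash
python3 -m pendant '[[[0,0,0.08],[0,0,0],5.5],[[0,0,0.15],[0,0,0],5.5],[[0,0,0.15],[0,0,0],5.5]]'
python3 -m pendant '[[[0,0,0],[0,0,0],6.2],[[0,0,0],[0,0,0],6.5],[[0,0,0],[0,0,0],7],[[0,0,0],[0,0,0],8],[[0,0,0],[0,0,0],8.5],[[0,0,0],[0,0,0],8.5],[[0,0,0],[0,0,0],8.5],[[0,0,-0.5],[0,0,0],8.5],[[0,0,-2],[0,0,0],8.5],[[0,0,-5],[0,0,0],8.5],[[0,0,-8],[0,0,0],8.5],[[0,0,-12],[0,0,0],8.5]]'
python3 -m pendant '[[[0,0,-3],[0,0,0],8.5],[[0,0,-5],[0,0,0],8.5],[[0,0,-5],[0,0,0],8.5],[[0,0,-5],[0,0,0],8.5]]'
python3 - <<'E'
from h import *
im=env.camera("wrist")[:,:,::-1]; cv2.imwrite("pics/w7.png",im)
im=env.camera("side")[:,:,::-1]; cv2.imwrite("pics/s7.png",cv2.resize(im[210:330,120:300],None,fx=3,fy=3))
E
```

```text
t: 16.23
tcp_pos: [0.5055, 0.2929, 0.0397]
tcp_rot: [[-0.091, 0.996, -0.0], [0.996, 0.091, -0.0], [-0.0, -0.0, -1.0]]
contact_force: [-0.3, -0.2, -1.5]
width: 0.0612
grasp_force: 30.0
t: 17.23
tcp_pos: [0.5042, 0.292, 0.1596]
tcp_rot: [[-0.091, 0.996, -0.004], [0.996, 0.091, -0.002], [-0.002, -0.004, -1.0]]
contact_force: [1.3, 0.5, -1.2]
width: 0.0852
grasp_force: 0.0
t: 17.57
tcp_pos: [0.5059, 0.2932, 0.2113]
tcp_rot: [[-0.091, 0.996, 0.003], [0.996, 0.091, 0.001], [0.001, 0.003, -1.0]]
contact_force: [-0.7, -0.7, -0.6]
width: 0.085
grasp_force: 0.0
```

View pics/w7.png

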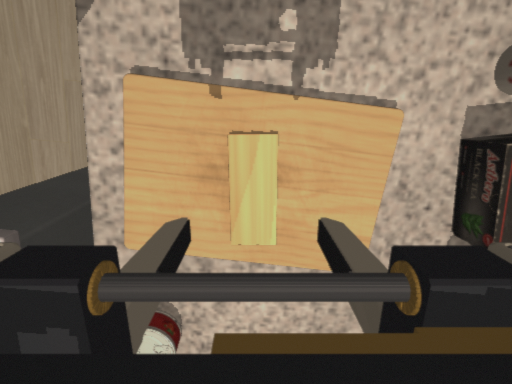

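View pics/s7.png

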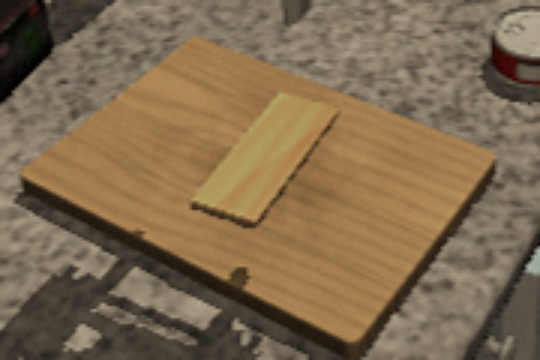

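The lid lies flat near the middle of the board (wrist columns 228–279, rows 132–245), wholly within its edges. The gripper is clear, so I'm handing in.

```bash
python3 -c "
from plant import env
print(env.hand_in())"
```

```text
the job is handed in; nothing more can be done
None
```

I slid the lid out of the pod box, pinched it by its long edges, drew it clear and laid it flat near the middle of the chopping board. The job was handed in after about 18 s on the robot's clock; no verdict came back.

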